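Take one reading from a copper sample with the swing contact clip

ROBOT

A 7-joint arm with a two-finger parallel gripper is mounted at the origin on the work surface. World frame = base frame: x ahead of the robot, y to its left, z up, the work surface at z = 0. Lengths are in m, angles in rad, forces in N, time in s.
With the tool pointing down it reaches from about 0.4 to 0.85 m from the base axis. Payload 4.5 kg.
Tool frame: the origin (TCP) lies at the very end of the fingers, on their centre line; the grasp point (between the pads) lies 19 mm behind it (r.pinch_z is the distance from the TCP to the grasp point, in m); z points along the fingers, y is the line along which they close (so a half turn about z gives the same grasp; the last joint's range is limited). The gripper opens to 88 mm and grips with 3 to 60 N. Pads are 18 mm wide; open, the fingers measure 123 mm over their backs; the gripper's body (75 mm by 187 mm) begins 45 mm behind the grasp point.
Start: joints at [1.339, 0.689, -0.195, 1.565, 0.157, 0.902, -0.215], TCP at [0.164, -0.603, 0.239] pointing down, gripper open.
Joint ranges: [-3.01, 3.01], [-0.46, 2.08], [-1.47, 1.51], [0.13, 2.56], [-1, 4.14], [0.04, 2.09], [-2.66, 2.66]. Speed limits (rad/s): [2.57, 2.57, 3.14, 3.14, 3.14, 3.14, 3.14].

INTERFACE

Orientations are given as a unit quaternion [x, y, z, w].
In Python, from plant import r, cams gives the robot as it stands.
- The arm moves only by the shell command python3 -m pendant 'ROWS' [FORCE]. ROWS is JSON, a list of rows, each a list of 3 entries, a list of its own where there are three numbers: the closure, from -1 (fully open) to 1 (shut), then the shift along the tool's x, y, z in mm, then the turn, a rotation vector about the tool's x, y, z in degrees. A call has 1 to 8 rows; each row shifts and turns the commanded pose from where the row before left it, along the tool's axes as they then stand; what a row does not reach is not made up. A row lasts 1/8 s, in which the tool goes at most 62.5 mm and 10.7 degrees, less where a joint would pass 70% of its speed; a pose out of reach is approached as far as the arm can. A call with a gripper value outside its range is refused whole. The fingers move at their own pace and stop on an object; FORCE is the grip in N (left out, the last holds). Time passes only in rows, so rows that do not move let the fingers close. It gives the time, the measured TCP pose, the force, the opening and the grip force at its end, in the units of the state.
- r.get_state(): the state, without advancing time (a new reading comes with each control period).
- cams.snapshot(name): name is "scene" or "side" or "wrist"; returns a dict with "img" (400x640x3 uint8, red, green, blue), "camera_matrix" (3x3 intrinsics, pixels), "camera_from_world" (4x4, takes a point from world to camera coordinates); the wrist camera has in their place "tool_from_camera" (4x4, takes a point from camera to tool coordinates, whose origin is the TCP and whose axes are the flange's). Camera axes: x right, y up, looking along -z (the intrinsics and any distortion apply to the point x, -y, -z); pixel columns grow to the right and rows downward; lengths in m; the calibration is good to about 2 mm. A picture is of the moment at which its call begins: read the wrist's pose just before it. There is no depth.
- r.finish_job(): hands the job in; it is judged then, once.
The state is a dict: "clock": time; "q": joint angles; "qd": joint speeds; "joint_torque": joint torques, N m; "tool_pos": TCP position; "eef_rot": TCP orientation; "contact_force": force on the tool from outside, world axes, zero at the start; "moment": the same for the moment, N m; "opening": opening from 0.0 (shut) to 1.0 (fully open); "finger_force": force on a finger pad.
Only numpy, scipy, OpenCV 4.12 (cv2) and the standard library are available. Lean on these libraries where they do the work, as an engineer would, in place of code of your own. Each camera call takes 0.05 s, during which the arm holds its last target. There are 200 camera calls.

TASK

Take one reading from the copper plate in the sample holder: take the clip by its knob, swing it round its pivot screw onto the plate's near edge and press it on firmly, with about 10 N at the knob, so that it pushes the plate hard back against the brass fence; it bends if much more than that is used. With the clip left on the plate, press the push key on the bench box fully down for about half a second and let it up. Then swing the clip all the way back clear of the plate, leaving the plate lying flat in the holder; do not disturb the brass nut on the holder or the two aluminium rings.

Things in the scene. Friction and masses are not known exactly. Their poses are not given: they have to be found in the camera images.
- holder: Sample holder: dark insulating board, 230 mm (its x) by 240 mm (its y), fixed to the table. Origin: centre of its underside; z up; top face 18 mm above it. The clip's pivot screw is at holder (-12, -85) mm; the plate lies beyond it, towards +x.
- nest (a point): Centre of the board's top face. Beyond it (+x) the plate lies between two end ledges 3.5 mm high, 121 mm apart along y. Behind the plate stands an adjustable brass fence (bar 10 mm high, 100 mm long along y): its inner face, which the plate is pressed against, is at holder x = 54 to 66 mm. Its setting is not measured; find it by feel.
- plate_edge (a point): Copper sample plate, 60 mm (x) by 110 mm (y) by 6 mm, 0.36 kg, loose, flat on the board, its far long edge 2 to 18 mm short of the fence. This point: middle of the upper rim of its near long edge, which faces the clip and runs along y (the plate extends 60 mm to +x of it).
- clip: Steel swing clip turning on an upright pivot screw. Origin: pivot axis, at the board's top face; z up. Its arm (12 mm wide, 8 to 12 mm above the board) runs along its own +y for 118 mm, plate side +x. Parked, it stands 0.80 rad anticlockwise (from above) of holder +y, on a stop; clockwise swings it onto the plate, to about holder +y. Friction holds it where it is left (0.6 N at the knob).
- pin (a point): Plate-side face of the clip's stop pin (8 mm thick, hangs down beside the arm) at clip (12, 82) mm, 6 mm above the board. It butts on the plate's edge and pushes the plate back. Sliding the plate and springing the lips up takes 1 to 5 N at the knob; with the plate on the fence the force rises steeply. Over 25 N between clip and plate (16 N at the knob) bends the clip.
- lips (a point): Ridge of the clip's two sprung tongues, at clip (20, 82) mm, 4 mm above the board when free. Their turned-up lips reach out to clip x = 31 mm and ride up over the 6 mm plate edge by themselves as the clip is swung on (spring force about 2 N): no lifting. Tongues are 10 mm wide, at clip y = 71 and 93 mm, at most 14 mm above the board.
- knob (a point): Middle of the clip's upright round black knob, 15 mm in diameter and 32 mm tall, from 18 to 50 mm above the board's top face, at clip (0, 112) mm; this point is 34 mm above the board. Fingers pinching it from above must stay over the arm, the plate and the tongues (up to 16 mm above the board).
- keybox: Grey bench box 80 by 80 by 36 mm with two coloured sockets and the push key on its top; stands left or right of the holder. Origin: centre of its underside; z up. (The other grey box of the same size, with a copper strip between two brass posts in place of a key, is not used.)
- key_top (a point): Centre of the top of the round push key, 28 mm in diameter, 54 mm above the table when up, in a collar 44 mm wide and 48 mm above the table. It moves straight down 6 mm; fully down takes 5 N; it springs back.
- key (a joint): Push key travel in m: 0 up, 0.006 fully down.
- nut: Brass thumb nut, 20 mm wide and 13 mm high, loose on the holder's board behind the fence; leave alone. Origin: underside.
- ring_a: Aluminium ring, 64 mm wide, 28 mm high, loose; leave alone. Origin: underside.
- ring_b: Aluminium ring, 84 mm wide, 10 mm high, loose; leave alone. Origin: underside.
Things that resemble listed ones, but are neither listed nor needed, are in the scene too. What is shaped like the part that bears plate_edge but blue is not meant. Leave any pink or purple look-alike of the keybox alone.

How it is judged:
By the outcome, as a careful person would: the job done as asked, in the order asked, and still so for the second after the job is handed in, with the robot touching nothing.
It also fails if it takes over 67 s, if anything falls off the work surface, if the arm or the gripper's body presses on something with over 40 N, if the wrist force passes 120 N, or if a joint passes its speed limit or range.

## Working session

There is one attempt and no reset: what is moved stays moved. The work goes in short steps, Python scripts to look and compute and a shell command to move; the robot and the scene stay as the last step left them, time stands still between calls to the robot, and variables do not carry over. Pictures are saved under pics/ and viewed, at most 10 in all, crops included, and the job is handed in when it is done.

```bash
ls; mkdir -p pics; cat > h.py <<'E'
import numpy as np, cv2
from plant import r, cams
from scipy.spatial.transform import Rotation as R
def snap(n):
    s=r.get_state(); d=cams.snapshot(n)
    K=np.array(d["camera_matrix"])
    if n=="wrist":
        T=np.eye(4);T[:3,:3]=R.from_quat(s["eef_rot"]).as_matrix();T[:3,3]=s["tool_pos"]
        W=T@np.array(d["tool_from_camera"])
    else: W=np.linalg.inv(np.array(d["camera_from_world"]))
    return d["img"],K,W,d
def save(img,f): cv2.imwrite("pics/"+f,cv2.cvtColor(img,cv2.COLOR_RGB2BGR))
def ray(K,W,px):
    d=np.linalg.inv(K)@[px[0],px[1],1]; d=W[:3,:3]@[d[0],-d[1],-d[2]]
    return W[:3,3],d/np.linalg.norm(d)
def onz(K,W,px,z):
    o,d=ray(K,W,px); return o+d*(z-o[2])/d[2]
def two(a,b):
    (o1,d1),(o2,d2)=a,b
    t=np.linalg.lstsq(np.c_[d1,-d2],o2-o1,rcond=None)[0]
    p,q=o1+t[0]*d1,o2+t[1]*d2; return (p+q)/2,np.linalg.norm(p-q)
def proj(K,W,p):
    c=np.linalg.inv(W)@np.r_[p,1]; u=K@[c[0],-c[1],-c[2]]; return u[:2]/u[2]
E
python3 - <<'E'
from h import *
for n in ["scene","side","wrist"]:
    i,K,W,d=snap(n); save(i,n+"0.png"); np.savez(n+"0.npz",i=i,K=K,W=W); print(n,K.round(1).tolist(),W.round(3).tolist(),[k for k in d])
a=[cv2.imread(f"pics/{n}0.png") for n in ["scene","side"]]
s=r.get_state();print(s["clock"],s["tool_pos"],s["eef_rot"],r.pinch_z)
E
```

```text
pics
scene [[391.4, 0.0, 315.0], [0.0, 391.4, 194.2], [0.0, 0.0, 1.0]] [[0.635, -0.463, 0.618, 1.193], [0.772, 0.361, -0.523, -0.65], [0.019, 0.809, 0.587, 0.782], [0.0, 0.0, 0.0, 1.0]] ['img', 'camera_matrix', 'camera_from_world']
side [[406.4, 0.0, 311.4], [0.0, 406.4, 199.0], [0.0, 0.0, 1.0]] [[-0.665, 0.39, -0.637, -0.356], [-0.747, -0.365, 0.556, 0.715], [-0.016, 0.846, 0.533, 0.716], [0.0, 0.0, 0.0, 1.0]] ['img', 'camera_matrix', 'camera_from_world']
wrist [[311.3, 0.0, 319.2], [0.0, 311.3, 202.6], [0.0, 0.0, 1.0]] [[0.263, 0.918, 0.296, 0.241], [-0.965, 0.25, 0.079, -0.582], [-0.001, -0.306, 0.952, 0.384], [0.0, 0.0, 0.0, 1.0]] ['img', 'camera_matrix', 'tool_from_camera']
0.15 [ 0.16399571 -0.60263352  0.23815174] [ 9.91180275e-01  1.32518850e-01 -1.46864333e-04 -6.28729758e-04] 0.0187
```

View pics/scene0.png

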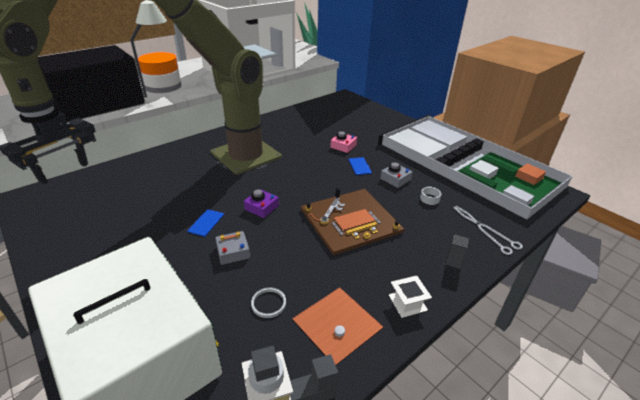

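View pics/side0.png

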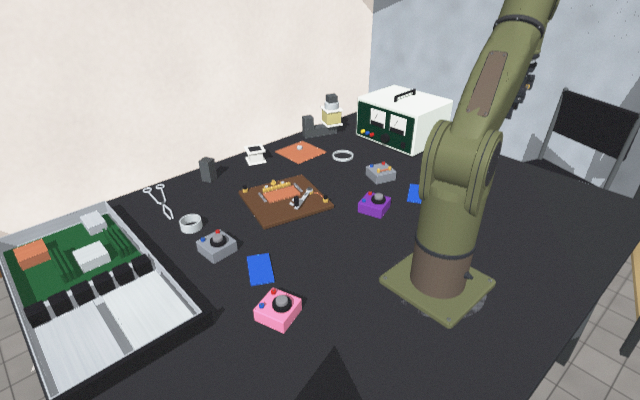

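Scene view: the holder (dark brown board) is at (350,220) with the clip knob at about (338,192), and the copper plate at (355,218). The grey box with the push key is at (397,174) (side view 217,244). Possible mix-ups:
- the pink box (344,142)
- the purple box (261,201)
- the grey strip box (232,247)
- the blue plates (360,166) and (206,222)
- the orange sheet (338,325)

I choose the grey box at (397,174) and the copper plate in the holder, and check both in one close crop.

```bash
python3 - <<'E'
from h import *
a=cv2.imread("pics/scene0.png")[150:260,290:450]; b=cv2.imread("pics/side0.png")[165:270,190:350]
m=np.vstack([cv2.resize(a,(800,550))[::1],]); 
a=cv2.resize(a,None,fx=2.7,fy=2.7,interpolation=2);b=cv2.resize(b,None,fx=2.7,fy=2.7,interpolation=2)
cv2.imwrite("pics/crop1.png",np.vstack([a,b])); print(np.vstack([a,b]).shape,a.shape)
S=np.load("scene0.npz");D=np.load("side0.npz")
print(onz(S["K"],S["W"],(350,220),.018),onz(D["K"],D["W"],(286,201),.018))
print("box",two(ray(S["K"],S["W"],(396,168)),ray(D["K"],D["W"],(217,239))))
E
```

```text
(581, 432, 3) (297, 432, 3)
[0.55874027 0.0297112  0.018     ] [0.52503353 0.0546197  0.018     ]
box (array([0.47126112, 0.3353526 , 0.043976  ]), np.float64(0.0015459824706686046))
```

View pics/crop1.png

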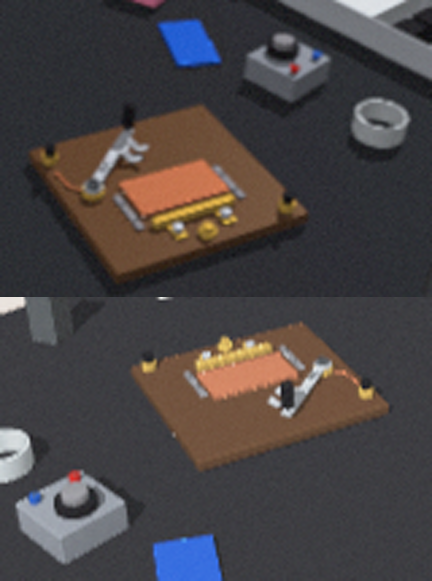

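The crop confirms the grey box has the round push key with red and blue sockets, and that the orange-copper plate sits between the ledges. The knob is black, near scene (337,194), and the pivot near (325,220). Next I get the coarse poses from colour masks.

```bash
python3 - <<'E'
from h import *
for n,box in (("scene",(290,180,415,260)),("side",(225,165,345,235))):
    S=np.load(n+"0.npz");i=S["i"];K,W=S["K"],S["W"]
    hsv=cv2.cvtColor(i,cv2.COLOR_RGB2HSV)
    m=((hsv[...,1]>90)&(hsv[...,2]>25)).astype(np.uint8); z=np.zeros_like(m);x0,y0,x1,y1=box;z[y0:y1,x0:x1]=m[y0:y1,x0:x1]
    z=cv2.morphologyEx(z,cv2.MORPH_CLOSE,np.ones((9,9)))
    c=max(cv2.findContours(z,0,2)[0],key=cv2.contourArea)
    h=cv2.convexHull(c)
    P=np.array([onz(K,W,p,.012)[:2] for p in h[:,0].astype(float)])
    rc=cv2.minAreaRect((P*1000).astype(np.float32)); print(n,rc)
S=np.load("scene0.npz");D=np.load("side0.npz")
a=lambda p:(290+p[0]/2.7,150+p[1]/2.7); b=lambda p:(190+p[0]/2.7,165+(p[1]-297)/2.7)
for nm,p,q in (("knobtop",(128,107),(287,383)),("pivot",(95,188),(322,365)),("key",(283,42),(75,488))):
    print(nm,two(ray(S["K"],S["W"],a(p)),ray(D["K"],D["W"],b(q))))
E
```

```text
scene ((547.2432250976562, 42.14518737792969), (247.32138061523438, 242.6438446044922), 75.63069915771484)
side ((552.2520751953125, 42.063568115234375), (245.6726531982422, 257.3020935058594), 75.85566711425781)
knobtop (array([0.46307752, 0.06110865, 0.0646143 ]), np.float64(0.00019339227730224293))
pivot (array([ 0.51616721, -0.03556706,  0.02517248]), np.float64(0.002295747689151315))
key (array([0.46832649, 0.33179593, 0.05445565]), np.float64(0.0006351081628604568))
```

```bash
cat >> h.py <<'E'
def yaw():
    q=R.from_quat(r.get_state()["eef_rot"]).as_matrix(); return np.degrees(np.arctan2(q[1,0],q[0,0]))
def rows(p,yw,n,c=-1,p0=None,y0=None):
    """print n rows (planar, tool down) towards TCP p, yaw yw (deg)"""
    p0=np.array(r.get_state()["tool_pos"] if p0 is None else p0); y=yaw() if y0 is None else y0
    d=(np.array(p)-p0)/n; dy=((yw-y+180)%360-180)/n
    out=[]
    for k in range(n):
        a=np.radians(y); v=[d@[np.cos(a),np.sin(a),0],d@[np.sin(a),-np.cos(a),0],-d[2]]
        out.append([c,[round(1000*t,1) for t in v],[0,0,round(-dy,1)]]); y+=dy
    print(str(out).replace(" ",""))
E
python3 - <<'E'
from h import *
rows([.47,.07,.24],121.4,14)
E
```

```text
[[-1,[np.float64(33.7),np.float64(-40.6),np.float64(-0.1)],[0,0,np.float64(-7.6)]],[-1,[np.float64(38.8),np.float64(-35.8),np.float64(-0.1)],[0,0,np.float64(-7.6)]],[-1,[np.float64(43.2),np.float64(-30.4),np.float64(-0.1)],[0,0,np.float64(-7.6)]],[-1,[np.float64(46.8),np.float64(-24.4),np.float64(-0.1)],[0,0,np.float64(-7.6)]],[-1,[np.float64(49.6),np.float64(-18.0),np.float64(-0.1)],[0,0,np.float64(-7.6)]],[-1,[np.float64(51.6),np.float64(-11.3),np.float64(-0.1)],[0,0,np.float64(-7.6)]],[-1,[np.float64(52.6),np.float64(-4.4),np.float64(-0.1)],[0,0,np.float64(-7.6)]],[-1,[np.float64(52.7),np.float64(2.6),np.float64(-0.1)],[0,0,np.float64(-7.6)]],[-1,[np.float64(51.9),np.float64(9.5),np.float64(-0.1)],[0,0,np.float64(-7.6)]],[-1,[np.float64(50.2),np.float64(16.3),np.float64(-0.1)],[0,0,np.float64(-7.6)]],[-1,[np.float64(47.6),np.float64(22.7),np.float64(-0.1)],[0,0,np.float64(-7.6)]],[-1,[np.float64(44.2),np.float64(28.8),np.float64(-0.1)],[0,0,np.float64(-7.6)]],[-1,[np.float64(40.0),np.float64(34.4),np.float64(-0.1)],[0,0,np.float64(-7.6)]],[-1,[np.float64(35.1),np.float64(39.4),np.float64(-0.1)],[0,0,np.float64(-7.6)]]]
```

```bash
sed -i 's/round(1000\*t,1)/float(round(1000*t,1))/; s/round(-dy,1)\]/float(round(-dy,1))]/' h.py
python3 -m pendant '[[-1,[34,-41,0],[0,0,-7.6]],[-1,[39,-36,0],[0,0,-7.6]],[-1,[43,-30,0],[0,0,-7.6]],[-1,[47,-24,0],[0,0,-7.6]],[-1,[50,-18,0],[0,0,-7.6]],[-1,[52,-11,0],[0,0,-7.6]],[-1,[53,-4,0],[0,0,-7.6]],[-1,[53,3,0],[0,0,-7.6]]]'
python3 -c "
from h import *
print(yaw(),r.get_state()['q']);rows([.47,.07,.24],121.4,7)"
```

```text
clock: 1.15
tool_pos: [0.3419, -0.2163, 0.2388]
eef_rot: [0.787, 0.617, 0.0, 0.0]
contact_force: [0.2, 1.4, 0.6]
opening: 1.0
finger_force: 0.0
76.26057009720763 [ 0.78566978  0.44338175 -0.48479679  2.18025067  0.36524866  0.59430589
 -0.2049589 ]
[[-1,[44.1,8.1,-0.2],[0,0,-6.4]],[-1,[42.9,13.0,-0.2],[0,0,-6.4]],[-1,[41.2,17.7,-0.2],[0,0,-6.4]],[-1,[38.9,22.2,-0.2],[0,0,-6.4]],[-1,[36.2,26.4,-0.2],[0,0,-6.4]],[-1,[33.0,30.3,-0.2],[0,0,-6.4]],[-1,[29.4,33.8,-0.2],[0,0,-6.4]]]
```

```bash

python3 -m pendant '[[-1,[44,8,0],[0,0,-6.4]],[-1,[43,13,0],[0,0,-6.4]],[-1,[41,18,0],[0,0,-6.4]],[-1,[39,22,0],[0,0,-6.4]],[-1,[36,26,0],[0,0,-6.4]],[-1,[33,30,0],[0,0,-6.4]],[-1,[0,0,0],[0,0,0]],[-1,[0,0,0],[0,0,0]]]'
python3 - <<'E'
from h import *
print(yaw(),r.get_state()['q'])
i,K,W,d=snap("wrist");save(i,"w1.png");np.savez("w1.npz",i=i,K=K,W=W)
for p in ([.463,.061,.068],[.516,-.036,.025],[.549,.042,.018]): print(proj(K,W,p))
E
```

```text
clock: 2.15
tool_pos: [0.4514, 0.0257, 0.2384]
eef_rot: [0.542, 0.84, -0.001, -0.0]
contact_force: [-0.8, -0.1, -0.1]
opening: 1.001
finger_force: 0.0
114.37404918933873 [ 0.26528419  0.52907438 -0.64595099  2.0505172   0.48270788  0.7153371
 -0.26342576]
[343.8899072  155.60235848]
[345.81450375 237.42908568]
[397.47907076 192.03762182]
```

View pics/w1.png

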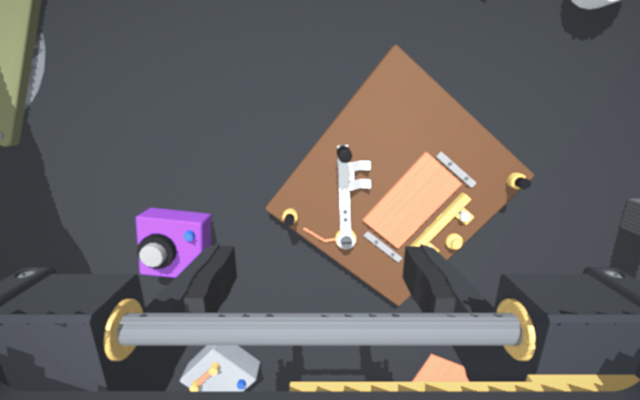

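The wrist view shows the board corners at (396,45), (533,175), (400,305) and (267,209). The knob top is at (344,154), the pivot at (346,238) and the plate's near edge runs from (428,153) to (364,220). Now the fit.

```bash
cat >> h.py <<'E'
def knobpx(i,c,rad):
    v=cv2.GaussianBlur(i.max(2),(3,3),0); z=np.zeros_like(v); cv2.circle(z,tuple(int(t) for t in c),rad,1,-1)
    m=((v<38)&(z>0)).astype(np.uint8)
    n,l,s,ce=cv2.connectedComponentsWithStats(m); k=1+np.argmax(s[1:,4]); return ce[k],s[k]
E
python3 - <<'E'
from h import *
D=np.load("w1.npz");i,K,W=D["i"],D["K"],D["W"]
C=np.array([onz(K,W,p,.018)[:2] for p in ((396,45),(533,175),(400,305),(267,209))])
print(C.round(4),np.linalg.norm(C-np.roll(C,1,0),axis=1),C.mean(0))
hsv=cv2.cvtColor(i,cv2.COLOR_RGB2HSV)
m=((hsv[...,1]>90)&(hsv[...,0]<18)&(hsv[...,2]>40)).astype(np.uint8);m[:, :255]=0;m[320:]=0
m=cv2.morphologyEx(m,cv2.MORPH_OPEN,np.ones((3,3)))
c=cv2.convexHull(max(cv2.findContours(m,0,2)[0],key=cv2.contourArea))[:,0].astype(float)
P=np.array([onz(K,W,p,.018)[:2]*1000 for p in c],np.float32);print("board",cv2.minAreaRect(P))
m=((hsv[...,2]>150)&(hsv[...,1]>80)&(hsv[...,0]<14)).astype(np.uint8);m[:,:355]=0;m[260:]=0;m[:,475:]=0
m=cv2.morphologyEx(m,cv2.MORPH_OPEN,np.ones((3,3)))
c=max(cv2.findContours(m,0,2)[0],key=cv2.contourArea)[:,0].astype(float)
P=np.array([onz(K,W,p,.024)[:2]*1000 for p in c],np.float32);print("plate",cv2.minAreaRect(P))
print(i[154,344],i[150:160,340:350].max(2));print(knobpx(i,(344,154),12))
print(onz(K,W,knobpx(i,(344,154),12)[0],.068), onz(K,W,(346,238),.03))
E
```

```text
[[ 0.4691  0.1842]
 [ 0.6869  0.1279]
 [ 0.6306 -0.0993]
 [ 0.4116 -0.0445]] [0.23578462 0.22494575 0.23411891 0.22571472] [0.54955139 0.04209359]
board ((548.19921875, 41.636474609375), (237.8686981201172, 228.5219268798828), 75.63785552978516)
plate ((548.7212524414062, 82.7266616821289), (140.83941650390625, 249.024658203125), 26.388961791992188)
[62 62 66] [[54 61 67 71 76 77 73 67 65 94]
 [62 70 73 77 76 74 72 68 63 71]
 [67 70 73 73 71 69 68 66 65 63]
 [67 69 70 67 69 67 67 65 64 63]
 [65 67 66 67 66 65 65 65 64 63]
 [65 66 66 66 67 64 65 65 63 63]
 [62 64 66 64 64 65 65 65 65 64]
 [63 64 64 64 64 65 65 65 63 62]
 [64 62 62 65 65 66 62 64 62 60]
 [77 60 62 63 63 64 62 63 58 65]]Traceback (most recent call last):
  File "<stdin>", line 14, in <module>
  File "h.py", line 38, in knobpx
    n,l,s,ce=cv2.connectedComponentsWithStats(m); k=1+np.argmax(s[1:,4]); return ce[k],s[k]
                                                      ~~~~~~~~~^^^^^^^^^
    return _wrapfunc(a, 'argmax', axis=axis, out=out, **kwds)
    return bound(*args, **kwds)
ValueError: attempt to get argmax of an empty sequence
```

```bash
sed -i 's/m=((v<38)&(z>0))/m=((v<95)\&(i.max(2).astype(int)-i.min(2)<18)\&(z>0))/' h.py
python3 - <<'E'
from h import *
D=np.load("w1.npz");i,K,W=D["i"],D["K"],D["W"]
k=knobpx(i,(344,154),11);print(k, onz(K,W,k[0],.068), onz(K,W,(346,238),.03))
rows([.459,.060,.13],121.4,3)
E
```

```text
(array([343.94375, 153.86875]), array([338, 146,  13,  16, 160], dtype=int32)) [0.46228171 0.06261426 0.068     ] [ 0.51520417 -0.03473768  0.03      ]
[[-1,[9.5,7.1,36.1],[0,0,-2.4]],[-1,[9.2,7.5,36.1],[0,0,-2.4]],[-1,[8.9,7.9,36.1],[0,0,-2.4]]]
```

```bash

python3 -m pendant '[[-1,[10,7,36],[0,0,-2.4]],[-1,[9,7.5,36],[0,0,-2.4]],[-1,[9,8,36],[0,0,-2.4]],[-1,[0,0,0],[0,0,0]],[-1,[0,0,0],[0,0,0]]]'
python3 - <<'E'
from h import *
i,K,W,d=snap("wrist");save(i,"w2.png");np.savez("w2.npz",i=i,K=K,W=W)
p=proj(K,W,[.462,.062,.068]);k=knobpx(i,p,18);print(yaw(),p,k)
D=np.load("w1.npz");k1=knobpx(D["i"],(344,154),11)
print(two(ray(K,W,k[0]),ray(D["K"],D["W"],k1[0])),proj(K,W,[.516,-.037,.025]))
E
```

```text
clock: 2.82
tool_pos: [0.4596, 0.0605, 0.1316]
eef_rot: [0.489, 0.872, -0.0, 0.0]
contact_force: [0.2, -0.4, 1.4]
opening: 1.002
finger_force: 0.0
121.49168238092172 [322.83125403 217.60644604] (array([324.13636364, 213.4569378 ]), array([316, 200,  18,  28, 418], dtype=int32))
(array([0.46407837, 0.06101177, 0.05396902]), np.float64(0.00021750308913112245)) [316.0518841  311.51898003]
```

View pics/w2.png

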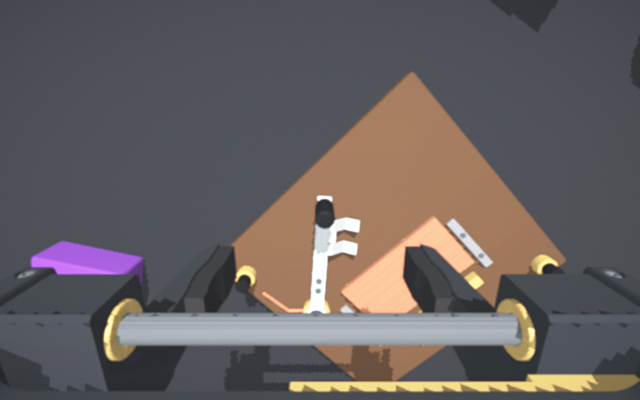

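Knob mask spans (325,200) to (324,227), a point in the middle at z = 0.054 (expected 0.052), with the fingers straddling it clear of everything. I descend and grasp.

```bash

python3 -m pendant '[[-1,[-2,4,30],[0,0,0]],[-1,[0,0,30],[0,0,0]],[-1,[0,0,20],[0,0,0]],[-1,[0,0,13.5],[0,0,0]],[-1,[0,0,0],[0,0,0]],[-1,[0,0,0],[0,0,0]]]'
python3 - <<'E'
from h import *
i,K,W,d=snap("wrist")
p=proj(K,W,[.464,.061,.068]);k=knobpx(i,p,25);print(p,k,onz(K,W,k[0],.06),yaw());save(i,"w3.png")
E
python3 -m pendant '[[0,[0,0,0],[0,0,0]],[0.3,[0,0,0],[0,0,0]],[0.6,[0,0,0],[0,0,0]],[1,[0,0,0],[0,0,0]],[1,[0,0,0],[0,0,0]],[1,[0,0,0],[0,0,0]],[1,[0,0,0],[0,0,0]],[1,[0,0,0],[0,0,0]]]' 15
```

```text
clock: 3.62
tool_pos: [0.4647, 0.0618, 0.0383]
eef_rot: [0.488, 0.873, 0.001, 0.001]
contact_force: [-0.9, 0.0, 0.4]
opening: 0.999
finger_force: 0.0
[316.30103314 294.14090634] (array([316.2972103, 286.3444206]), array([301, 269,  31,  36, 932], dtype=int32)) [0.46461445 0.05987121 0.06      ] 121.57067226382503
clock: 4.68
tool_pos: [0.4639, 0.0621, 0.0372]
eef_rot: [0.488, 0.873, -0.0, 0.0]
contact_force: [-0.3, -0.6, -0.6]
opening: 0.162
finger_force: 15.0
```

```bash

python3 -m pendant '[[1,[-1,9.7,0],[0,0,5]],[1,[-1,9.7,0],[0,0,5]],[1,[0,0,0],[0,0,0]]]' 30
python3 -m pendant '[[1,[-1,9.7,0],[0,0,5]],[1,[-1,9.7,0],[0,0,5]],[1,[0,0,0],[0,0,0]]]'
python3 -c "
from h import *
s=r.get_state();print(s['contact_force'],s['moment'],yaw());d=s['tool_pos'][:2]-np.array([.516,-.036]);print(np.hypot(*d),np.degrees(np.arctan2(d[1],d[0])))"
```

```text
clock: 5.05
tool_pos: [0.4825, 0.0698, 0.0372]
eef_rot: [0.562, 0.827, 0.0, 0.0]
contact_force: [0.2, -0.7, 0.4]
opening: 0.157
finger_force: 30.0
clock: 5.42
tool_pos: [0.5011, 0.0739, 0.0372]
eef_rot: [0.631, 0.776, 0.0, 0.0]
contact_force: [0.8, -1.7, 1.0]
opening: 0.162
finger_force: 30.0
[ 0.82157712 -1.68747748  1.03821793] [-0.17439902 -0.22013698  0.01237919] 101.72078240986575
0.11093553099571922 97.73462117573031
```

```bash
cat > f.py <<'E'
from h import *
s=r.get_state();d=s['tool_pos'][:2]-np.array([.516,-.036]);f=np.array(s['contact_force']);u=d/np.hypot(*d)
print("rad",np.hypot(*d).round(4),"ang",np.degrees(np.arctan2(d[1],d[0])).round(2),"yaw",yaw().round(2),"Ft",(f[:2]@[u[1],-u[0]]).round(2),"Fr",(f[:2]@u).round(2),"Fz",f[2].round(2))
E
python3 -m pendant '[[1,[-0.4,4.9,0],[0,0,2.5]],[1,[-0.4,4.9,0],[0,0,2.5]],[1,[0,0,0],[0,0,0]]]'; python3 f.py
python3 -m pendant '[[1,[-0.4,4.9,0],[0,0,2.5]],[1,[0,0,0],[0,0,0]]]'; python3 f.py
python3 -m pendant '[[1,[-0.4,4.9,0],[0,0,2.5]],[1,[0,0,0],[0,0,0]]]'; python3 f.py
```

```text
clock: 5.8
tool_pos: [0.5108, 0.0748, 0.0372]
eef_rot: [0.665, 0.747, -0.0, 0.0]
contact_force: [0.2, -2.0, 1.0]
opening: 0.158
finger_force: 30.0
rad 0.1109 ang 92.68 yaw 96.59 Ft 0.08 Fr -2.02 Fz 0.97
clock: 6.05
tool_pos: [0.5162, 0.0749, 0.0372]
eef_rot: [0.682, 0.732, 0.0, 0.0]
contact_force: [-0.1, -2.8, 1.1]
opening: 0.158
finger_force: 30.0
rad 0.1109 ang 89.92 yaw 94.04 Ft -0.11 Fr -2.85 Fz 1.09
clock: 6.3
tool_pos: [0.5209, 0.0748, 0.0372]
eef_rot: [0.698, 0.717, -0.0, 0.0]
contact_force: [-0.1, -2.8, 1.5]
opening: 0.163
finger_force: 30.0
rad 0.1109 ang 87.47 yaw 91.54 Ft 0.07 Fr -2.77 Fz 1.55
```

```bash

python3 -m pendant '[[1,[-0.6,3.9,0],[0,0,2]],[1,[0,0,0],[0,0,0]]]'|grep fin; python3 f.py
python3 -m pendant '[[1,[-0.6,3.9,0],[0,0,2]],[1,[0,0,0],[0,0,0]]]'|grep fin; python3 f.py
python3 -m pendant '[[1,[-0.3,2,0],[0,0,1]],[1,[0,0,0],[0,0,0]]]'|grep fin; python3 f.py
```

```text
finger_force: 30.0
rad 0.1109 ang 85.5 yaw 89.57 Ft 0.19 Fr -3.43 Fz 1.14
finger_force: 30.0
rad 0.111 ang 83.46 yaw 87.58 Ft 0.55 Fr -2.12 Fz 1.7
finger_force: 30.0
rad 0.1109 ang 82.8 yaw 86.63 Ft -1.61 Fr -2.37 Fz 1.63
```

```bash
for k in 1; do
python3 -m pendant '[[1,[-0.3,2,0],[0,0,1]],[1,[0,0,0],[0,0,0]]]'|grep fin; python3 f.py
done
python3 -m pendant '[[1,[-0.2,1.5,0],[0,0,0.75]],[1,[0,0,0],[0,0,0]]]'|grep fin; python3 f.py
```

```text
finger_force: 30.0
rad 0.1109 ang 81.82 yaw 85.63 Ft -2.55 Fr -0.83 Fz 2.65
finger_force: 30.0
rad 0.1109 ang 80.85 yaw 84.88 Ft -4.0 Fr -0.96 Fz 2.98
```

```bash

python3 -m pendant '[[1,[-0.1,1,0],[0,0,0.5]],[1,[0,0,0],[0,0,0]]]'|grep fin; python3 f.py
python3 -m pendant '[[1,[-0.1,1,0],[0,0,0.5]],[1,[0,0,0],[0,0,0]]]'|grep fin; python3 f.py
```

```text
finger_force: 30.0
rad 0.1109 ang 80.27 yaw 84.38 Ft -3.07 Fr -0.48 Fz 2.68
finger_force: 30.0
rad 0.1109 ang 79.7 yaw 83.88 Ft -2.83 Fr 0.55 Fz 3.25
```

```bash

for i in 1; do python3 -m pendant '[[1,[-0.1,1,0],[0,0,0.5]],[1,[0,0,0],[0,0,0]]]'|grep fin; python3 f.py; done
python3 -m pendant '[[1,[-0.1,1,0],[0,0,0.5]],[1,[0,0,0],[0,0,0]]]'|grep fin; python3 f.py
python3 -m pendant '[[1,[-0.1,1,0],[0,0,0.5]],[1,[0,0,0],[0,0,0]]]'|grep fin; python3 f.py
```

```text
finger_force: 30.0
rad 0.1109 ang 79.16 yaw 83.38 Ft -2.81 Fr 1.17 Fz 1.69
finger_force: 30.0
rad 0.1109 ang 78.63 yaw 82.88 Ft -3.21 Fr 2.08 Fz 2.34
finger_force: 30.0
rad 0.1109 ang 78.11 yaw 82.38 Ft -3.45 Fr 2.81 Fz 1.01
```

```bash

python3 -m pendant '[[1,[0.2,1,0],[0,0,0.5]],[1,[0,0,0],[0,0,0]]]'|grep fin; python3 f.py
python3 -m pendant '[[1,[0,1,0],[0,0,0.5]],[1,[0,0,0],[0,0,0]]]'|grep fin; python3 f.py
python3 -m pendant '[[1,[0,1,0],[0,0,0.5]],[1,[0,0,0],[0,0,0]]]'|grep fin; python3 f.py
```

```text
finger_force: 30.0
rad 0.1109 ang 77.61 yaw 81.87 Ft -2.88 Fr 1.71 Fz 2.18
finger_force: 30.0
rad 0.1109 ang 77.1 yaw 81.36 Ft -2.43 Fr 2.7 Fz 1.74
finger_force: 30.0
rad 0.1109 ang 76.59 yaw 80.87 Ft -2.68 Fr 1.94 Fz 1.25
```

```bash

python3 -m pendant '[[1,[0,1,0],[0,0,0.5]],[1,[0,0,0],[0,0,0]]]'|grep fin; python3 f.py
python3 -m pendant '[[1,[0,1,0],[0,0,0.5]],[1,[0,0,0],[0,0,0]]]'|grep fin; python3 f.py
python3 -m pendant '[[1,[0,1,0],[0,0,0.5]],[1,[0,0,0],[0,0,0]]]'|grep fin; python3 f.py
```

```text
finger_force: 30.0
rad 0.1109 ang 76.07 yaw 80.36 Ft -3.51 Fr 2.37 Fz 1.62
finger_force: 30.0
rad 0.1109 ang 75.59 yaw 79.86 Ft -2.85 Fr 1.48 Fz 2.31
finger_force: 30.0
rad 0.1109 ang 75.16 yaw 79.37 Ft -4.08 Fr -0.02 Fz 3.25
```

```bash

python3 -m pendant '[[1,[0,0.5,0],[0,0,0.2]],[1,[0,0,0],[0,0,0]]]'|grep fin; python3 f.py
python3 -m pendant '[[1,[0,0.5,0],[0,0,0.2]],[1,[0,0,0],[0,0,0]]]'|grep fin; python3 f.py
```

```text
finger_force: 30.0
rad 0.1109 ang 75.11 yaw 79.18 Ft -4.66 Fr 0.68 Fz 4.42
finger_force: 30.0
rad 0.1109 ang 75.02 yaw 78.99 Ft -5.59 Fr 0.48 Fz 4.22
```

```bash
echo "print('mom',np.round(s['moment'],2))">>f.py
python3 -m pendant '[[1,[0,1,0],[0,0,0.2]],[1,[0,0,0],[0,0,0]]]'|grep fin; python3 f.py
python3 -m pendant '[[1,[0,0.6,0],[0,0,0]],[1,[0,0,0],[0,0,0]]]'|grep fin; python3 f.py
```

```text
finger_force: 30.0
rad 0.1109 ang 74.89 yaw 78.8 Ft -7.0 Fr 0.22 Fz 4.54
mom [0.38 1.26 0.06]
finger_force: 30.0
rad 0.1109 ang 74.85 yaw 78.82 Ft -6.91 Fr -0.41 Fz 5.76
mom [0.5  1.47 0.02]
```

```bash

python3 -m pendant '[[1,[0,0.6,0],[0,0,0]],[1,[0,0,0],[0,0,0]]]'|grep fin; python3 f.py
python3 -m pendant '[[1,[0,0.5,0],[0,0,0]],[1,[0,0,0],[0,0,0]]]'|grep fin; python3 f.py
```

```text
finger_force: 30.0
rad 0.1109 ang 74.78 yaw 78.83 Ft -8.67 Fr 0.08 Fz 7.54
mom [0.57 1.64 0.01]
finger_force: 30.0
rad 0.1109 ang 74.76 yaw 78.84 Ft -9.52 Fr -0.14 Fz 6.31
mom [ 0.57  1.9  -0.04]
```

```bash

python3 -m pendant '[[1,[0,0.4,0],[0,0,0]],[1,[0,0,0],[0,0,0]],[1,[0,0,0],[0,0,0]]]'|grep fin; python3 f.py;python3 f.py|head -1
python3 -m pendant '[[1,[0,0,0],[0,0,0]]]'|grep fin; python3 f.py
```

```text
finger_force: 30.0
rad 0.1109 ang 74.74 yaw 78.84 Ft -11.1 Fr 1.13 Fz 7.7
mom [ 0.63  1.94 -0.02]
rad 0.1109 ang 74.74 yaw 78.84 Ft -11.1 Fr 1.13 Fz 7.7
finger_force: 30.0
rad 0.1108 ang 74.74 yaw 78.84 Ft -10.57 Fr 1.06 Fz 6.97
mom [0.62 1.97 0.04]
```

```bash

python3 -m pendant '[[1,[0,-2,0],[0,0,0]],[1,[0,-2,0],[0,0,0]],[1,[0,0,0],[0,0,0]]]'|grep fin; python3 f.py
```

```text
finger_force: 30.0
rad 0.1109 ang 74.94 yaw 78.77 Ft -3.36 Fr -0.31 Fz 2.09
mom [0.16 0.54 0.02]
```

```bash

python3 -m pendant '[[1,[0,-0.9,0],[0,0,0]],[1,[0,0,0],[0,0,0]]]' 5|grep fin; python3 f.py
python3 -m pendant '[[0.3,[0,0,0],[0,0,0]],[0.2,[0,0,0],[0,0,0]],[0.2,[0,0,0],[0,0,0]],[0.2,[0,0,0],[0,0,0]]]'; python3 f.py
```

```text
finger_force: 5.0
rad 0.1109 ang 75.05 yaw 78.74 Ft -0.39 Fr -0.19 Fz 0.68
mom [0.01 0.16 0.06]
clock: 13.42
tool_pos: [0.5439, 0.0714, 0.0372]
eef_rot: [0.773, 0.635, 0.0, 0.0]
contact_force: [0.2, -0.0, -0.1]
opening: 0.4
finger_force: 0.0
rad 0.111 ang 75.46 yaw 78.77 Ft 0.17 Fr 0.03 Fz -0.1
mom [-0.05  0.03  0.05]
```

```bash

python3 -m pendant '[[0.2,[0,0,-15],[0,0,0]],[0.2,[0,0,-40],[0,0,0]],[0.2,[0,0,-50],[0,0,0]],[0.2,[0,0,-40],[0,0,0]],[0.2,[0,0,0],[0,0,0]],[0.2,[0,0,0],[0,0,0]]]'
python3 - <<'E'
from h import *
i,K,W,d=snap("wrist");save(i,"w4.png");np.savez("w4.npz",i=i,K=K,W=W)
print(proj(K,W,[.544,.0714,.066]),proj(K,W,[.516,-.036,.03]))
rows([.468,.31,.16],105,5,1)
E
```

```text
clock: 14.18
tool_pos: [0.5433, 0.0712, 0.1824]
eef_rot: [0.773, 0.635, -0.0, 0.0]
contact_force: [-0.4, 0.1, -0.3]
opening: 0.402
finger_force: 0.0
[319.28895026 196.4482875 ] [313.32608001 283.4859396 ]
[[1,[43.9,-24.0,4.3],[0,0,-5.2]],[1,[46.0,-19.9,4.3],[0,0,-5.2]],[1,[47.6,-15.6,4.3],[0,0,-5.2]],[1,[48.8,-11.2,4.3],[0,0,-5.2]],[1,[49.6,-6.7,4.3],[0,0,-5.2]]]
```

View pics/w4.png

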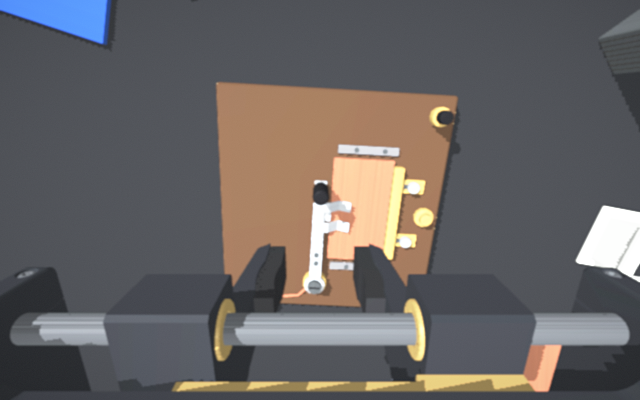

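The lips (350,207) and (348,228) lie on the plate, and the plate's far edge is against the fence (395,170 to 387,258). The clip stays put, so I go to the key.

```bash

python3 -m pendant '[[1,[44,-24,4],[0,0,-5]],[1,[46,-20,4],[0,0,-5]],[1,[48,-16,4],[0,0,-5]],[1,[49,-11,4],[0,0,-5]],[1,[50,-7,4],[0,0,-5]],[1,[0,0,0],[0,0,0]],[1,[0,0,0],[0,0,0]]]' 20
python3 - <<'E'
from h import *
i,K,W,d=snap("wrist");save(i,"w5.png");np.savez("w5.npz",i=i,K=K,W=W)
print(proj(K,W,[.468,.332,.054]),yaw())
E
```

```text
clock: 15.1
tool_pos: [0.4698, 0.3108, 0.161]
eef_rot: [0.617, 0.787, -0.002, 0.0]
contact_force: [0.1, -0.6, -0.4]
opening: 0.005
finger_force: 0.0
[323.05380077 175.44064536] 103.67044302546168
```

View pics/w5.png

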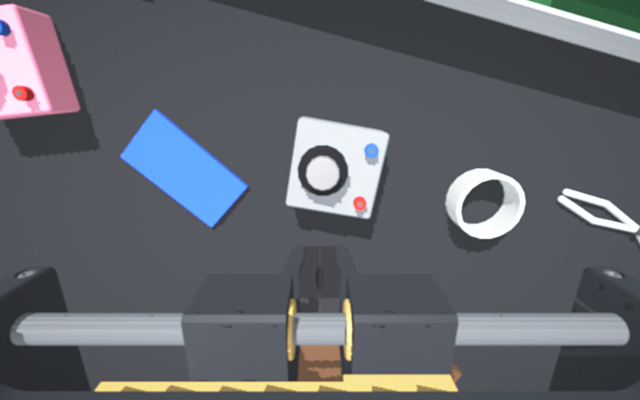

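```bash
python3 - <<'E'
from h import *
D=np.load("w5.npz");i,K,W=D["i"],D["K"],D["W"]
hsv=cv2.cvtColor(i,cv2.COLOR_RGB2HSV)
m=np.zeros(i.shape[:2],np.uint8);cv2.circle(m,(323,172),21,1,-1)
m&=(hsv[...,2]>110).astype(np.uint8)
n,l,s,c=cv2.connectedComponentsWithStats(m);k=1+np.argmax(s[1:,4]);print(s[k],c[k])
p=onz(K,W,c[k],.054);print(p,onz(K,W,(s[k][0],c[k][1]),.054)-onz(K,W,(s[k][0]+s[k][2],c[k][1]),.054))
S=np.load("side0.npz");C=np.load("scene0.npz")
print(two(ray(K,W,c[k]),ray(C["K"],C["W"],(290+283/2.7,150+42/2.7))))
rows([p[0],p[1],.075],yaw(),3,1)
E
```

```text
[305 155  35  36 965] [322.26839378 172.63316062]
[0.46679333 0.33415375 0.054     ] [-0.02817633 -0.00691416  0.        ]
(array([0.46671849, 0.33378633, 0.05276252]), np.float64(0.0003615643895691346))
[[1,[8.1,0.8,28.7],[0,0,-0.0]],[1,[8.1,0.8,28.7],[0,0,-0.0]],[1,[8.1,0.8,28.7],[0,0,-0.0]]]
```

Key at (0.467, 0.334), z ≈ 0.053, diameter 29 mm. All of that agrees with the description, so I approach it.

```bash

python3 -m pendant '[[1,[8,0.8,29],[0,0,0]],[1,[8,0.8,29],[0,0,0]],[1,[8,0.8,29],[0,0,0]],[1,[0,0,10],[0,0,0]],[1,[0,0,0],[0,0,0]]]'
python3 -m pendant '[[1,[0,0,7],[0,0,0]],[1,[0,0,4],[0,0,0]],[1,[0,0,0],[0,0,0]]]'
```

```text
clock: 15.78
tool_pos: [0.4671, 0.3343, 0.0649]
eef_rot: [0.618, 0.786, -0.001, 0.0]
contact_force: [0.1, -0.1, 0.2]
opening: 0.008
finger_force: 0.0
clock: 16.15
tool_pos: [0.4677, 0.3358, 0.0547]
eef_rot: [0.617, 0.787, 0.001, 0.001]
contact_force: [1.2, -0.7, 3.4]
opening: 0.001
finger_force: 1.7
```

```bash

python3 -m pendant '[[1,[0,0,6],[0,0,0]],[1,[0,0,3],[0,0,0]]]'
```

```text
clock: 16.4
tool_pos: [0.4679, 0.336, 0.0513]
eef_rot: [0.617, 0.787, 0.001, 0.002]
contact_force: [-9.3, -12.1, 72.1]
opening: 0.006
finger_force: 36.2
```

```bash

python3 -m pendant '[[1,[0,0,-2.5],[0,0,0]]]'
```

```text
clock: 16.52
tool_pos: [0.4678, 0.3359, 0.0522]
eef_rot: [0.617, 0.787, 0.001, 0.002]
contact_force: [-1.7, -5.2, 22.7]
opening: 0.007
finger_force: 11.3
```

```bash

python3 -m pendant '[[1,[0,0,-1.5],[0,0,0]]]'; python3 -m pendant '[[1,[0,0,0],[0,0,0]]]'; python3 -c "
from h import *
i,K,W,d=snap('side');save(cv2.resize(i[215:270,190:260],None,fx=8,fy=8,interpolation=2),'s6.png')"
```

```text
clock: 16.65
tool_pos: [0.4678, 0.3359, 0.0523]
eef_rot: [0.617, 0.787, 0.001, 0.001]
contact_force: [-0.5, -2.6, 16.5]
opening: 0.008
finger_force: 8.4
clock: 16.77
tool_pos: [0.4678, 0.3359, 0.0522]
eef_rot: [0.617, 0.787, 0.001, 0.001]
contact_force: [-2.2, -5.3, 25.7]
opening: 0.004
finger_force: 12.6
```

View pics/s6.png

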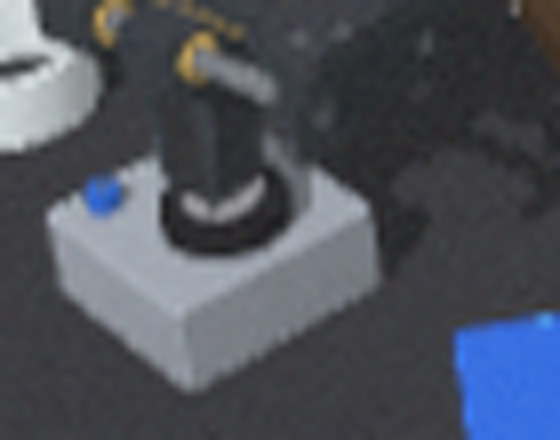

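```bash
for i in 1; do
python3 -m pendant '[[1,[0,0,-3],[0,0,0]]]'|egrep 'pos|cont'
python3 -m pendant '[[1,[0,0,-2],[0,0,0]]]'|egrep 'pos|cont'
python3 -m pendant '[[1,[0,0,-2],[0,0,0]]]'|egrep 'pos|cont'
python3 -m pendant '[[1,[0,0,-2],[0,0,0]]]'|egrep 'pos|cont'
python3 -m pendant '[[1,[0,0,-2],[0,0,0]]]'|egrep 'pos|cont'
python3 -m pendant '[[1,[0,0,-2],[0,0,0]]]'|egrep 'pos|cont'; done
```

```text
tool_pos: [0.4677, 0.3359, 0.0536]
contact_force: [1.6, -0.2, 3.7]
tool_pos: [0.4677, 0.3359, 0.0549]
contact_force: [3.0, -0.8, 3.2]
tool_pos: [0.4673, 0.336, 0.0564]
contact_force: [1.4, -0.8, 2.1]
tool_pos: [0.4666, 0.3362, 0.0581]
contact_force: [0.6, -0.4, 1.0]
tool_pos: [0.4657, 0.3361, 0.0598]
contact_force: [-0.8, 0.4, -0.7]
tool_pos: [0.4658, 0.336, 0.0618]
contact_force: [0.8, -0.3, 0.3]
```

Force falls linearly from about 4 N to 0 between z = 0.0536 and 0.059, which is the key's spring coming up. So the key bottomed, at a measured TCP height of 0.0525, for about half a second and was then let up. The TCP reads some 4 mm high here, so I will regrasp the knob a little higher. Now back to the clip.

```bash

python3 -m pendant '[[1,[0,0,-40],[0,0,0]],[1,[0,0,-50],[0,0,0]],[1,[0,0,0],[0,0,0]]]'
python3 -c "
from h import *
print(yaw());rows([.5445,.0712,.14],78.8,5,0)"
```

```text
clock: 17.95
tool_pos: [0.4679, 0.338, 0.1554]
eef_rot: [0.617, 0.787, 0.003, 0.0]
contact_force: [0.4, 0.1, 1.0]
opening: 0.003
finger_force: 0.0
103.78692639154679
[[0,[-55.5,2.2,3.1],[0,0,5.0]],[0,[-55.1,7.0,3.1],[0,0,5.0]],[0,[-54.3,11.8,3.1],[0,0,5.0]],[0,[-53.0,16.4,3.1],[0,0,5.0]],[0,[-51.4,21.0,3.1],[0,0,5.0]]]
```

```bash

python3 -m pendant '[[0,[-55,2,3],[0,0,5]],[0,[-55,7,3],[0,0,5]],[0,[-54,12,3],[0,0,5]],[0,[-53,16,3],[0,0,5]],[0,[-52,21,3],[0,0,5]],[0,[0,0,0],[0,0,0]],[0,[0,0,0],[0,0,0]]]'
python3 - <<'E'
from h import *
i,K,W,d=snap("wrist")
p=proj(K,W,[.5445,.0712,.055]);k=knobpx(i,p,22);print(p,k);print(onz(K,W,k[0],.056),yaw());rows([.5445,.0712,.042],78.8,3,0);save(i,"w7.png")
s,K,W,d=snap("side");print(proj(K,W,[.467,.334,.054]))
E
```

```text
clock: 18.82
tool_pos: [0.5419, 0.07, 0.1365]
eef_rot: [0.773, 0.635, -0.0, -0.001]
contact_force: [0.5, 0.7, -0.3]
opening: 0.504
finger_force: 0.0
[321.62174978 207.94469649] (array([322.3925, 208.24  ]), array([314, 196,  18,  26, 400], dtype=int32))
[0.54509597 0.0711849  0.056     ] 78.91869815431993
[[0,[0.2,0.8,31.6],[0,0,0.0]],[0,[0.2,0.8,31.6],[0,0,0.0]],[0,[0.2,0.8,31.6],[0,0,0.0]]]
[217.45545203 236.46881944]
```

```bash

python3 -m pendant '[[0,[0.8,1.4,31],[0,0,0]],[0,[0.8,1.4,31],[0,0,0]],[0,[0,0,32],[0,0,0]],[0,[0,0,0],[0,0,0]],[0.4,[0,0,0],[0,0,0]],[1,[0,0,0],[0,0,0]],[1,[0,0,0],[0,0,0]],[1,[0,0,0],[0,0,0]]]' 10; python3 f.py
python3 -m pendant '[[1,[0,0,0],[0,0,0]],[1,[0,0,0],[0,0,0]]]' 30; python3 f.py
```

```text
clock: 19.92
tool_pos: [0.5448, 0.0709, 0.044]
eef_rot: [0.773, 0.635, -0.0, -0.0]
contact_force: [-3.4, 1.9, 6.6]
opening: 0.168
finger_force: 10.0
rad 0.1107 ang 74.94 yaw 78.82 Ft -3.81 Fr 0.97 Fz 6.64
mom [0.19 0.77 0.03]
clock: 20.18
tool_pos: [0.5448, 0.0709, 0.044]
eef_rot: [0.773, 0.635, -0.0, -0.0]
contact_force: [-4.2, 1.9, 7.0]
opening: 0.158
finger_force: 30.0
rad 0.1107 ang 74.94 yaw 78.82 Ft -4.58 Fr 0.75 Fz 6.97
mom [0.24 0.83 0.02]
```

```bash

python3 -m pendant '[[1,[0.1,-3,-1],[0,0,-1.5]],[1,[0.1,-4,0],[0,0,-2]],[1,[0.1,-4,0],[0,0,-2]],[1,[0,0,0],[0,0,0]]]'|grep fin; python3 f.py
python3 -m pendant '[[1,[0.2,-5.8,0],[0,0,-3]],[1,[0.2,-5.8,0],[0,0,-3]],[1,[0.2,-5.8,0],[0,0,-3]],[1,[0,0,0],[0,0,0]]]'|grep fin; python3 f.py
```

```text
finger_force: 30.0
rad 0.1107 ang 80.31 yaw 84.36 Ft -0.19 Fr 2.03 Fz -2.23
mom [ 0.45  0.05 -0.04]
finger_force: 30.0
rad 0.1106 ang 89.64 yaw 93.39 Ft -1.28 Fr 4.75 Fz -2.22
mom [ 0.91  0.12 -0.06]
```

```bash

python3 -m pendant '[[1,[0.8,-7.8,0],[0,0,-4]],[1,[0.8,-7.8,0],[0,0,-4]],[1,[0.3,-7.8,0],[0,0,-4]],[1,[0,0,0],[0,0,0]]]'|grep fin; python3 f.py
python3 -m pendant '[[1,[0.3,-7.8,0],[0,0,-4]],[1,[0.3,-7.8,0],[0,0,-4]],[1,[0,0,0],[0,0,0]]]'|grep fin; python3 f.py
python3 -m pendant '[[1,[0.3,-7.8,0],[0,0,-4]],[1,[0,0,0],[0,0,0]]]'|grep fin; python3 f.py
```

```text
finger_force: 30.0
rad 0.1107 ang 101.98 yaw 105.36 Ft -0.19 Fr 2.24 Fz -2.55
mom [ 0.51  0.15 -0.04]
finger_force: 30.0
rad 0.1107 ang 109.78 yaw 113.23 Ft -1.15 Fr 2.04 Fz -2.22
mom [ 0.45  0.3  -0.01]
finger_force: 30.0
rad 0.1108 ang 113.64 yaw 117.17 Ft -1.62 Fr 2.27 Fz -1.82
mom [0.31 0.31 0.02]
```

```bash

python3 -m pendant '[[1,[0.1,-4,0],[0,0,-2]],[1,[0.1,-4,0],[0,0,-2]],[1,[0,0,0],[0,0,0]]]'|grep fin; python3 f.py
python3 -m pendant '[[1,[0.1,-2,0],[0,0,-1]],[1,[0,0,0],[0,0,0]]]'|grep fin; python3 f.py
```

```text
finger_force: 30.0
rad 0.1108 ang 117.8 yaw 121.3 Ft -0.91 Fr 2.82 Fz -3.22
mom [ 0.35  0.29 -0.04]
finger_force: 30.0
rad 0.1108 ang 118.65 yaw 122.29 Ft -0.55 Fr 2.58 Fz -1.89
mom [ 0.39  0.23 -0.04]
```

```bash

python3 -m pendant '[[1,[0.1,-2,0],[0,0,-1]],[1,[0,0,0],[0,0,0]]]'|grep fin; python3 f.py
python3 -m pendant '[[1,[0,-1,0],[0,0,-0.5]],[1,[0,0,0],[0,0,0]]]'|grep fin; python3 f.py
```

```text
finger_force: 30.0
rad 0.1109 ang 119.68 yaw 123.3 Ft 0.68 Fr 2.3 Fz -3.61
mom [ 0.35  0.23 -0.  ]
finger_force: 30.0
rad 0.1108 ang 120.13 yaw 123.8 Ft 0.12 Fr 2.96 Fz -2.86
mom [ 0.39  0.19 -0.05]
```

```bash

python3 -m pendant '[[1,[0.1,-2,0],[0,0,-1]],[1,[0,0,0],[0,0,0]]]'|grep fin; python3 f.py
python3 -m pendant '[[1,[0,-1,0],[0,0,-0.5]],[1,[0,0,0],[0,0,0]]]'|grep fin; python3 f.py
```

```text
finger_force: 30.0
rad 0.1109 ang 121.25 yaw 124.81 Ft -0.31 Fr 2.51 Fz -3.84
mom [ 0.39  0.26 -0.06]
finger_force: 30.0
rad 0.1109 ang 121.7 yaw 125.3 Ft -0.75 Fr 3.22 Fz -3.62
mom [ 0.35  0.26 -0.01]
```

```bash

python3 -m pendant '[[1,[0,-1,0],[0,0,-0.5]],[1,[0,0,0],[0,0,0]]]'|grep fin; python3 f.py
python3 -m pendant '[[1,[0,-1,0],[0,0,-0.5]],[1,[0,0,0],[0,0,0]]]'|grep fin; python3 f.py
```

```text
finger_force: 30.0
rad 0.1109 ang 121.89 yaw 125.8 Ft 1.66 Fr 2.96 Fz -4.12
mom [ 0.64  0.07 -0.08]
finger_force: 30.0
rad 0.1108 ang 121.96 yaw 126.31 Ft 2.99 Fr 2.47 Fz -7.15
mom [ 0.87 -0.4  -0.08]
```

On the stop (resistance rises at 121.9°). I unload, release, lift and look.

```bash

python3 -m pendant '[[1,[0,1.5,1],[0,0,0.5]],[1,[0,0,0],[0,0,0]],[0.3,[0,0,0],[0,0,0]],[0,[0,0,0],[0,0,0]],[0,[0,0,0],[0,0,0]],[0,[0,0,0],[0,0,0]],[0,[0,0,-10],[0,0,0]],[0,[0,0,-20],[0,0,0]]]' 5
python3 -m pendant '[[0,[0,0,-40],[0,0,0]],[0,[0,0,-50],[0,0,0]],[0,[0,0,-50],[0,0,0]],[0,[0,0,-30],[0,0,0]],[0,[0,0,0],[0,0,0]],[0,[0,0,0],[0,0,0]]]'
python3 -c "
from h import *
i,K,W,d=snap('wrist');save(i,'w8.png')"
```

```text
clock: 25.42
tool_pos: [0.4569, 0.0578, 0.073]
eef_rot: [0.455, 0.89, -0.001, -0.001]
contact_force: [-0.9, 0.7, -0.6]
opening: 0.5
finger_force: 0.0
clock: 26.18
tool_pos: [0.4568, 0.0574, 0.2424]
eef_rot: [0.456, 0.89, -0.001, -0.0]
contact_force: [-0.3, -0.6, -0.4]
opening: 0.498
finger_force: 0.0
```

View pics/w8.png

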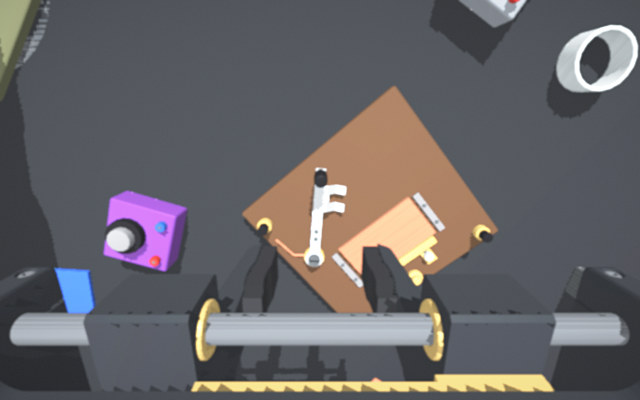

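The clip is parked clear of the plate (knob at 320,178). The plate lies flat between its ledges (388,235), and the nut (415,278) and ring (597,60) are in place. I hand in.

```bash
python3 -c "
from plant import r
print(r.finish_job())"
```

```text
the job is handed in; nothing more can be done
None
```

I pressed the clip on at the knob with about 10.5 N (11.1 N peak), held the key fully down for about 0.5 s, then swung the clip back to its stop; the one slip was pressing the key far harder than its 5 N, with a 72 N spike. Job handed in at about 26 s of the 67 s.

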